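# Lay the sprung retaining bar across the calibration-weight carrier

## Robot

A 6-joint arm with a two-finger parallel gripper is mounted at the origin on the work surface. World frame = base frame: x ahead of the robot, y to its left, z up, the work surface at z = 0. Lengths are in m, angles in rad, forces in N, time in s.
With the tool pointing down it reaches from about 0.35 to 0.85 m from the base axis. Payload 8.1 kg.
Tool frame: the origin (TCP) lies on the centre line of the jaws, within the pads' length; the fingertips stand robot.tips_ahead ahead of it and the grasp point (between the pads) lies 6 mm ahead of it (robot.tips_ahead is the distance from the TCP to the fingertips, in m); z points along the fingers, y is the line along which they close (so a half turn about z gives the same grasp; the last joint's range is limited). The gripper opens to 93 mm and grips with 3 to 60 N. Pads are 15 mm wide; open, the fingers measure 128 mm over their backs; the gripper's body (75 mm by 188 mm) begins 65 mm behind the grasp point.
Start: joints at [1.042, 0.13, 1.488, -0, 1.523, -0.085], TCP at [0.258, 0.542, 0.244] pointing down, gripper open.
Joint ranges: [-2.96, 2.96], [-0.89, 2.26], [0.02, 2.5], [-1.34, 4.48], [0, 2.73], [-2.66, 2.66]. Speed limits (rad/s): [2.39, 2.39, 2.79, 3.14, 3.14, 3.14].

## Interface

Orientations are given as a rotation vector (axis times angle).
In Python, from plant import robot gives the robot as it stands.
- The arm moves only by the tool apply_moves, never from a script. Its arguments are lists of equal length, an entry for each row: "delta_pos": the shift along the tool's x, y, z in cm, a list of three; "twist": the turn about the tool's z in rad. A call has 1 to 8 rows; each row shifts and turns the commanded pose from where the row before left it, along the tool's axes as they then stand; what a row does not reach is not made up. A row lasts 1/8 s, in which the tool goes at most 62.5 mm and 10.7 degrees, less where a joint would pass 70% of its speed; a pose out of reach is approached as far as the arm can. A call with a gripper value outside its range is refused whole. "gripper" is the finger opening in cm, from 0 to 9.3, set as the call begins (left out, the last holds). The fingers move at their own pace and stop on an object; "squeeze" is the grip in N (left out, the last holds). Time passes only in rows, so rows that do not move let the fingers close. It gives the time, the measured TCP pose, the force, the opening and the grip force at its end, in the units of the state.
- robot.read_state(): the state, without advancing time (a new reading comes with each control period).
- robot.read_camera(name): name is "side" or "top"; returns a dict with "frame" (384x512x3 uint8, red, green, blue), "vertical_fov" (degrees; the focal length in pixels is half the picture's height over the tangent of half this angle, whatever the lens; pixels are square), "cx", "cy" (the principal point, pixels), "R" (3x3) and "t" (3): a world point X has camera coordinates R X + t. Camera axes: x right, y down, z forward; pixel columns grow to the right and rows downward; lengths in m; the calibration is good to about 2 mm. A picture is of the moment at which its call begins. There is no depth.
- robot.close_job(): hands the job in; it is judged then, once.
The state is a dict: "t": time; "q": joint angles; "dq": joint speeds; "joint_torque": joint torques, N m; "tool_pos": TCP position; "orientation": TCP orientation; "force": force on the tool from outside, world axes, zero at the start; "wrist_torque": the same for the moment, N m; "opening": finger opening in m; "gripper_force": force on a finger pad.
Only numpy, scipy, OpenCV 4.12 (cv2) and the standard library are available. Lean on these libraries where they do the work, as an engineer would, in place of code of your own. Each camera call takes 0.05 s, during which the arm holds its last target. There are 200 camera calls.

## Task

Secure the calibration weights for transport: pick up the loose retaining bar and lay it across the carrier over the weights. Tuck either end of the bar, tilted, under the keeper, push it in against the spring plunger until the other end clears the end stop, lower that end behind the stop and let go, so that the bar lies flat on both rests, clamped between plunger and stop. Leave the weights standing in their places, and do not disturb the jar, the dish and the spatula.

Things in the scene. Friction and masses are not known exactly. Their poses are not given: they have to be found in the camera images.
- bar: retaining bar: flat dark steel bar 180 mm long (its y), 26 mm wide (x), 12 mm thick (z), with an upright grip rib on its middle, 60 mm long (y), 14 mm thick (x), 32 mm tall (44 mm high in all); 0.2 to 0.4 kg. The ends are alike. Origin: centre of the underside, z up. Starts flat on the bench, rib up.
- carrier: weight carrier, fixed on the bench: grey base plate 110 mm (x) x 260 mm (y) x 10 mm, with an aluminium bracket at each end whose top is a rest 80 mm above the bench. Keeper (roofed pocket with spring plunger) at its -y end, end stop at its +y end. Origin: centre of the underside, z up. A level bar cannot get under the keeper's roof and over the stop at once.
- seat (a point): point on the carrier midway between the ends of the laid bar, on the line of the rests' top faces (80 mm above the bench): where the bar's origin belongs. Axes as the carrier's.
- keeper_mouth (a point): point on the keeper-end rest's top face, below the roof's front edge, at carrier y = -74 mm, axes as the carrier's. The pocket runs from here to y = -118 mm, open to +y: roof underside 19 mm and roof top 24 mm above the rest, side cheeks 32 mm apart inside. The rest runs from y = -70 to -118 mm.
- stop_face (a point): point at the foot of the end stop's inner face, on the rest's top face, at carrier y = 90 mm. The stop is 10 mm thick, 42 mm wide, its top 14 mm above the rest. The rest runs from y = 70 to 104 mm; low side cheeks, 32 mm apart inside and 10 mm tall, from y = 74 to 100 mm.
- plunger_block (a joint): the spring plunger in the keeper: how far it is pushed in (m), 0 when out (face at carrier y = -80 mm), 0.012 at its hard end (face at -92 mm); about 0.010 with the bar in place. Its face is 24 mm wide, from 1 to 17 mm above the rest. The spring takes 4 N to start, 11 N at the end.
- weight_large: the 0.5 kg steel knob weight, 40 mm across and 62 mm tall, loose on the carrier's base at about y = -30 mm. Origin: centre of the underside, z up.
- weight_small: the smaller steel knob weight, 35 mm across and 54 mm tall, loose on the carrier's base at about y = 30 mm. Origin: centre of the underside, z up.
- jar: bystander: amber jar, 64 mm across, 90 mm tall, standing on the bench; origin at its underside
- dish: bystander: shallow aluminium sample dish, 92 mm across, 14 mm tall; origin at its underside
- spatula: bystander: spatula 190 mm long lying on the bench along its x
Things that resemble listed ones, but are neither listed nor needed, are in the scene too. What is shaped like the bar but blue, purple or turquoise is not meant.

How it is judged:
At the end, for the whole second after the job is handed in: Bar flat (2 deg) on both rests, its origin at the seat within 6 mm across, 3.5 mm along to the keeper, 2.5 mm to the stop, 3 mm in height, 0.08 rad in yaw either way round; plunger in over 6 mm; at rest. Weights upright (0.1 rad), moved under 15 mm; jar, dish, spatula under 30 mm (x of bar in the frame of seat between -0.006 and 0.006 m and y of bar in the frame of seat between -0.0035 and 0.0025 m and z of bar in the frame of seat between -0.003 and 0.003 m and angle between the y axis of bar and the y axis of carrier, either way round below 0.08 rad and angle between bar's own z axis and vertical below 0.035 rad and value of joint plunger_block above 0.006 m and linear speed of bar below 0.01 m/s and angular speed of bar below 0.1 rad/s and angle between each of weight_large, weight_small's own z axis and vertical below 0.1 rad and distance of each of weight_large, weight_small from where it was at the start of the episode below 0.015 m and distance of each of jar, dish, spatula from where it was at the start of the episode below 0.03 m); the robot touches nothing.
It fails at once if a weight is knocked over (angle between any of weight_large, weight_small's own z axis and vertical above 0.4 rad).
It fails at once if a bystander is pushed aside (distance of any of jar, dish, spatula from where it was at the start of the episode above 0.03 m).
It also fails if it takes over 48 s, if anything falls off the work surface, if the arm or the gripper's body presses on something with over 40 N, if the wrist force passes 120 N, or if a joint passes its speed limit or range.

## Working session

There is one attempt and no reset: what is moved stays moved. The work goes in short steps, Python scripts to look and compute and a tool call to move; the robot and the scene stay as the last step left them, time stands still between calls to the robot, and variables do not carry over. Pictures are saved under pics/ and viewed, at most 10 in all, crops included, and the job is handed in when it is done.

Besides the shell and the picture viewer there is one more tool, called after ">>>" as name(argument=value, ...), one argument or row to a line, values as JSON. apply_moves: Moves the arm, as the interface text tells. Its arguments: {"type":"object","properties":{"delta_pos":{"type":"array"},"twist":{"type":"array"},"gripper":{"type":"number"},"squeeze":{"type":"number"}},"required":["delta_pos","twist"]}

```bash
ls; mkdir -p pics; python3 - <<'E'
from plant import robot
import cv2
print(robot.read_state(), robot.tips_ahead)
for n in("top","side"):
    c=robot.read_camera(n); cv2.imwrite(f"pics/{n}0.png",cv2.cvtColor(c["frame"],cv2.COLOR_RGB2BGR))
    print(n,{k:v for k,v in c.items() if k!="frame"})
E
```

```text
pics
{'t': 0.0, 'q': array([ 1.04153530e+00,  1.31125964e-01,  1.48924674e+00, -7.59161224e-06,
        1.52298899e+00, -8.54080978e-02]), 'dq': array([-1.55458547e-03,  1.02825149e-04,  4.37711344e-05, -6.12040865e-04,
       -1.86732360e-03, -1.59195891e-03]), 'joint_torque': array([ 2.16511609e-03, -5.59829342e+01, -4.91780555e+01,  7.69404718e-02,
        3.49007570e-02, -1.44634037e-04]), 'tool_pos': array([0.25738359, 0.54143035, 0.2426263 ]), 'orientation': array([-6.91376578e-01, -3.06402985e+00,  2.65175292e-03]), 'force': array([-0.08223711,  0.43783613,  0.62884051]), 'wrist_torque': array([ 0.04441022, -0.02396403,  0.02375477]), 'gripper_force': 0.0, 'opening': 0.09278534606206733} 0.025
top {'vertical_fov': 48.64529129512924, 'cx': 264.71535862203245, 'cy': 191.74544793380264, 'R': array([[ 0.02529068, -0.9995612 , -0.01542064],
       [-0.99464667, -0.02361434, -0.10060005],
       [ 0.10019175,  0.01788233, -0.99480744]]), 't': array([-0.04549935,  0.49846401,  1.18521003])}
side {'vertical_fov': 45.139658288792695, 'cx': 256.0878633522284, 'cy': 192.63655609863713, 'R': array([[-0.98712359, -0.15932237, -0.01426214],
       [-0.10775496,  0.72821207, -0.67682793],
       [ 0.11821969, -0.666576  , -0.73600308]]), 't': array([0.47569252, 0.15566038, 1.0803918 ])}
```

View pics/top0.png

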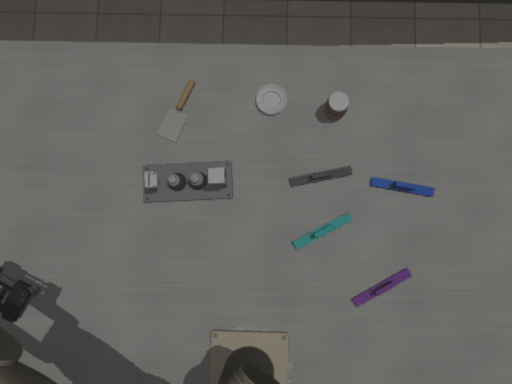

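View pics/side0.png

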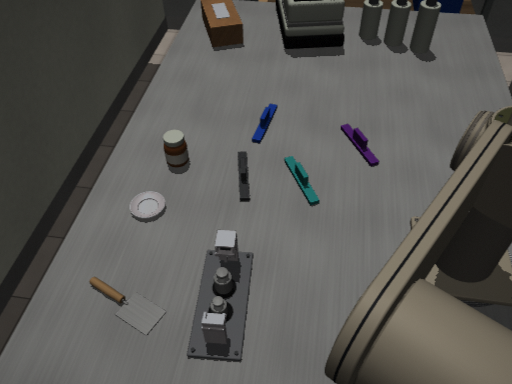

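The top view shows the dark bar at about (320,176), the carrier at (188,182), and the decoys in blue, teal and purple. I'll enlarge both to tell the keeper from the stop.

```bash
python3 - <<'E'
import cv2,numpy as np
a=cv2.imread("pics/top0.png");b=cv2.imread("pics/side0.png")
f=lambda i,x,y,w,h,s:cv2.resize(i[y:y+h,x:x+w],None,fx=s,fy=s,interpolation=cv2.INTER_CUBIC)
A=f(a,138,155,100,50,8);B=f(a,280,158,80,36,5);C=f(b,185,225,75,140,2)
o=np.zeros((600,800,3),np.uint8);o[:400]=A;o[410:590,:400]=B
cv2.imwrite("pics/c1.png",cv2.convertScaleAbs(o,alpha=1.8))
C=f(b,185,222,75,140,4);D=f(b,225,145,35,60,8)
o=np.zeros((570,600,3),np.uint8);o[:560,:300]=C;o[:480,310:590]=D
cv2.imwrite("pics/c2.png",cv2.convertScaleAbs(o,alpha=1.8))
E
```

```text
(no output)
```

View pics/c1.png

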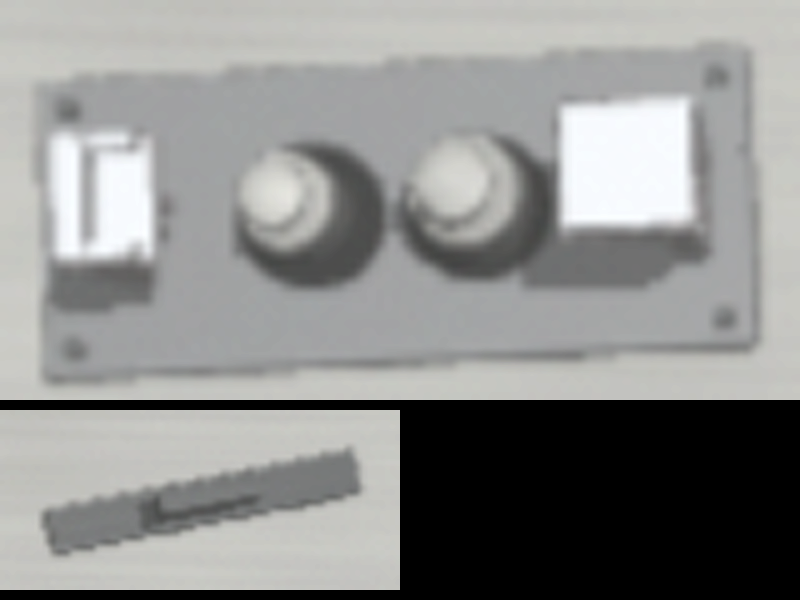

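View pics/c2.png

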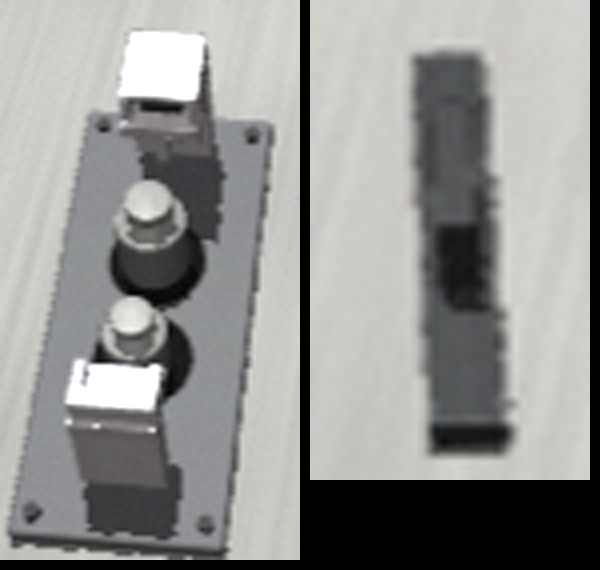

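The c1 crop puts the keeper roof at the right end (world -y) and the stop at the left, so carrier +y is roughly world +y. Next I'll fit both poses by least squares on corners in both views.

```bash
cat > h.py <<'E'
import numpy as np
from scipy.optimize import least_squares
from scipy.spatial.transform import Rotation as Ro
from plant import robot
def cams():
    d={}
    for n in("top","side"):
        d[n]=robot.read_camera(n)
    return d
def proj(c,X):
    f=192/np.tan(np.radians(c["vertical_fov"]/2)); p=np.atleast_2d(X)@np.array(c["R"]).T+c["t"]
    return f*p[:,:2]/p[:,2:]+[c["cx"],c["cy"]]
def place(p,pts):
    c,s=np.cos(p[2]),np.sin(p[2]); pts=np.array(pts,float)
    return np.c_[p[0]+c*pts[:,0]-s*pts[:,1],p[1]+s*pts[:,0]+c*pts[:,1],pts[:,2]]
def fit(obs,p0):  # obs: list of (cam, pts3, pix)
    f=lambda p:np.concatenate([(proj(c,place(p,P))-u).ravel() for c,P,u in obs])
    r=least_squares(f,p0); return r.x,r.fun.reshape(-1,2)
def delta(goal,yaw=None,st=None):
    """shift in tool axes [cm] and twist to reach world TCP goal, tool y axis at world angle yaw (mod pi)"""
    st=st or robot.read_state(); R=Ro.from_rotvec(st["orientation"]).as_matrix()
    d=R.T@(np.array(goal)-st["tool_pos"])*100
    a=np.arctan2(R[1,1],R[0,1]); tw=None
    if yaw is not None: tw=-((yaw-a+np.pi/2)%np.pi-np.pi/2)
    return d.round(2),tw and round(tw,4),round(a,4)
E
python3 - <<'E'
from h import *
d=cams(); T,S=d["top"],d["side"]
px=lambda L,s,o:(np.array(L,float)+.5)/s-.5+o
pl=[(.055,.13,.01),(.055,-.13,.01),(-.055,-.13,.01),(-.055,.13,.01)]
t=px([(36,82),(748,47),(755,343),(45,376)],8,(138,155))
s=px([(270,125),(90,112),(12,532),(222,545)],4,(185,222))
# side view: x image right = -x world ; far (top of picture) = -y
sp=[(-.055,-.13,.01),(.055,-.13,.01),(.055,.13,.01),(-.055,.13,.01)]
for o in([(T,pl,t)],[(S,sp,s)],[(T,pl,t),(S,sp,s)]):
    p,r=fit(o,[.4,.17,0]);print("carrier",p.round(4),r.round(1).tolist())
b=[(.013,.09,.012),(.013,-.09,.012),(-.013,-.09,.012),(-.013,.09,.012)]
t=px([(42,102),(352,40),(360,80),(55,143)],5,(280,158))
s=px([(172,55),(105,55),(120,425),(200,425)],8,(225,145))
sb=[(-.013,-.09,.012),(.013,-.09,.012),(.013,.09,.012),(-.013,.09,.012)]
for o in([(T,b,t)],[(S,sb,s)],[(T,b,t),(S,sb,s)]):
    p,r=fit(o,[.45,-.17,0]);print("bar",p.round(4),r.round(1).tolist())
E
```

```text
carrier [0.5269 0.193  0.0712] [[-0.0, -0.4], [-0.0, -0.3], [0.5, 0.3], [-0.5, 0.4]]
carrier [0.5254 0.1915 0.0769] [[0.6, -1.3], [-0.5, -0.9], [-1.2, 0.3], [1.1, 1.2]]
carrier [0.5259 0.1921 0.0753] [[0.2, 0.1], [0.2, -0.1], [0.9, 0.5], [-0.1, 1.0], [0.4, -1.2], [-0.6, -0.7], [-1.6, 0.4], [0.6, 1.4]]
bar [ 0.5506 -0.1915  0.226 ] [[0.6, -0.3], [-0.4, -0.3], [-0.0, 0.4], [-0.2, 0.3]]
bar [ 0.5489 -0.1936  0.2192] [[0.4, -0.4], [-0.3, 0.1], [0.0, 0.4], [-0.0, -0.2]]
bar [ 0.5496 -0.1923  0.223 ] [[0.9, -0.1], [-0.1, 0.1], [0.3, 0.8], [0.1, 0.5], [-0.1, -0.1], [-0.8, 0.4], [-0.2, 0.7], [-0.3, 0.2]]
```

```bash
python3 - <<'E'
from h import *
print(delta([.5496,-.1923,.15],.223), delta([.5496,-.1923,.040],.223))
E
```

```text
(array([-57.9 , -53.72,   9.35]), np.float64(0.904), np.float64(1.127)) (array([-57.9 , -53.71,  20.35]), np.float64(0.904), np.float64(1.127))
```

>>> apply_moves(
  delta_pos=[
    [-3.6, -3.35, 0],
    [-3.6, -3.35, 0],
    [-3.6, -3.35, 0],
    [-3.6, -3.35, 0],
    [-3.6, -3.35, 0],
    [-3.6, -3.35, 0],
    [-3.6, -3.35, 0],
    [-3.6, -3.35, 0],
  ],
  twist=[0, 0, 0, 0, 0, 0, 0, 0],
  gripper=5,
)

```text
t: 1.2
tool_pos: [0.4029, 0.1747, 0.2436]
orientation: [0.691, 3.064, 0.0]
force: [0.0, -0.2, -1.4]
opening: 0.0501
gripper_force: 0.0
```

>>> apply_moves(
  delta_pos=[
    [-3.6, -3.35, 0],
    [-3.6, -3.35, 0],
    [-3.6, -3.35, 0],
    [-3.6, -3.35, 0],
    [-3.6, -3.35, 0],
    [-3.6, -3.35, 0],
    [-3.6, -3.35, 0],
    [-3.6, -3.35, 0],
  ],
  twist=[0, 0, 0, 0, 0, 0, 0, 0],
)

```text
t: 2.2
tool_pos: [0.548, -0.1911, 0.2435]
orientation: [-0.692, -3.064, -0.0]
force: [0.2, 0.1, -0.0]
opening: 0.05
gripper_force: 0.0
```

>>> apply_moves(
  delta_pos=[
    [0, 0, 0],
    [0, 0, 0],
    [0, 0, 0],
    [0, 0, 0],
    [0, 0, 0],
    [0, 0, 0],
    [0, 0, 0],
  ],
  twist=[0.15, 0.15, 0.15, 0.15, 0.15, 0.154, 0],
)

```text
t: 3.08
tool_pos: [0.5475, -0.1895, 0.2434]
orientation: [-1.959, -2.455, 0.0]
force: [-0.3, 0.1, 0.0]
opening: 0.0502
gripper_force: 0.0
```

```bash
python3 - <<'E'
from h import *
s=robot.read_state();print(s["t"],s["tool_pos"],s["opening"],s["q"],s["force"])
print(delta([.5496,-.1923,.10],.223,s), Ro.from_rotvec(s["orientation"]).as_matrix()[:,2])
E
```

```text
3.075 [ 0.54754239 -0.18945877  0.24338705] 0.05024955983254226 [-4.21599385e-01  7.54864543e-02  1.54735411e+00 -9.82046855e-06
  1.51918979e+00 -6.45520681e-01] [-0.30872879  0.0785158   0.00075415]
(array([-0.33,  0.14, 14.34]), np.float64(0.0009), np.float64(0.2239)) [-4.03387793e-04  1.70167717e-04 -9.99999904e-01]
```

>>> apply_moves(
  delta_pos=[
    [-0.33, 0.14, 3.0],
    [0, 0, 4],
    [0, 0, 4],
    [0, 0, 4],
    [0, 0, 3],
    [0, 0, 2.14],
    [0, 0, 0],
  ],
  twist=[0, 0, 0, 0, 0, 0, 0],
)

```text
t: 3.95
tool_pos: [0.5479, -0.1916, 0.04]
orientation: [-1.954, -2.454, 0.002]
force: [0.1, -0.0, 0.6]
opening: 0.0499
gripper_force: 0.0
```

>>> apply_moves(
  delta_pos=[
    [0, 0, 0],
    [0, 0, 0],
    [0, 0, 0],
    [0, 0, 0],
    [0, 0, 0],
    [0, 0, 0],
  ],
  twist=[0, 0, 0, 0, 0, 0],
  gripper=0,
  squeeze=25,
)

```text
t: 4.7
tool_pos: [0.5502, -0.1925, 0.0428]
orientation: [1.96, 2.454, 0.0]
force: [0.0, 0.8, 4.4]
opening: 0.0135
gripper_force: 25.0
```

>>> apply_moves(
  delta_pos=[
    [0, 0, -1.5],
    [0, 0, -3],
    [0, 0, -4],
    [0, 0, -4],
    [0, 0, -2],
    [0, 0, 0],
  ],
  twist=[0, 0, 0, 0.075, 0.075, 0],
)

```text
t: 5.45
tool_pos: [0.5507, -0.1929, 0.1897]
orientation: [2.136, 2.299, 0.002]
force: [0.3, 0.7, -3.6]
opening: 0.0142
gripper_force: 25.0
```

```bash
python3 - <<'E'
from h import *
import cv2
s=robot.read_state();print(s["t"],s["tool_pos"],s["opening"],s["force"],s["gripper_force"])
g=place([.5262,.1923,.073],[(0,.019,0)])[0]
print(g,delta([g[0],g[1],.19],.073,s))
d=cams()
for n in d: cv2.imwrite(f"pics/{n}1.png",cv2.cvtColor(d[n]["frame"],cv2.COLOR_RGB2BGR))
a=cv2.imread("pics/top1.png");b=cv2.imread("pics/side1.png")
c=proj(d["side"],s["tool_pos"])[0].astype(int);e=proj(d["top"],s["tool_pos"])[0].astype(int);print(c,e)
f=lambda i,x,y,w,h,k:cv2.resize(i[y:y+h,x:x+w],None,fx=k,fy=k,interpolation=cv2.INTER_CUBIC)
o=np.zeros((600,800,3),np.uint8)
o[:,:400]=f(b,c[0]-33,c[1]-50,67,100,6)[:600,:400];o[:300,410:]=f(a,e[0]-50,e[1]-30,78,60,5)[:300,:390]
cv2.imwrite("pics/c3.png",cv2.convertScaleAbs(o,alpha=1.8))
E
```

```text
5.45 [ 0.55072446 -0.19288684  0.18966826] 0.014226406394168802 [ 0.33910113  0.72619929 -3.63729879] 24.998729825019836
[0.52481423 0.2112494  0.        ] (array([40.49,  0.38, -0.11]), np.float64(0.0005), np.float64(0.0735))
[239 122] [328 165]
```

View pics/c3.png

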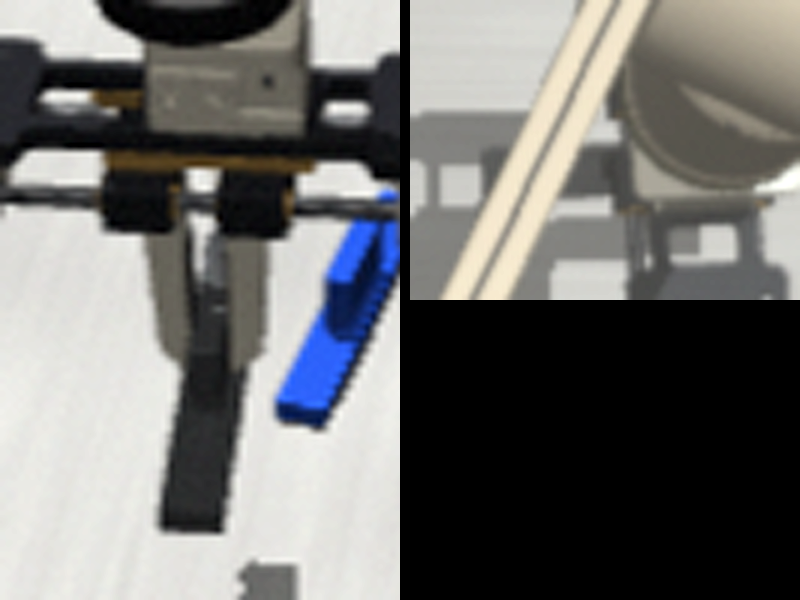

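```bash
python3 - <<'E'
from h import *
d=cams();s=robot.read_state();p=[*s["tool_pos"][:2],.0735];z=s["tool_pos"][2]-.042
q=place(p,[(-.013,.09,z),(.013,.09,z),(-.013,.09,z+.012),(.013,.09,z+.012),(.013,-.03,z+.012),(.0,.0,z)])
print((proj(d["side"],q)-[206,72])*6)
q[:,1]+=.002;print((proj(d["side"],q)-[206,72])*6)
E
```

```text
[[219.82206227 539.82364121]
 [155.16643963 536.61012888]
 [218.7402932  517.83002798]
 [153.56692865 514.62656553]
 [187.98515473 322.02652253]
 [211.79331967 391.02362041]]
[[218.9253767  543.25502347]
 [154.19332107 540.03208161]
 [217.83506648 521.26230915]
 [152.5840393  518.04935204]
 [187.10858494 324.99678853]
 [210.93474188 394.10398722]]
```

>>> apply_moves(
  delta_pos=[
    [2.5, 0.05, 0],
    [4, 0.05, 0],
    [4.5, 0.05, 0],
    [4.5, 0.05, 0],
    [4.5, 0.05, 0],
    [4.5, 0.05, 0],
    [4.5, 0.05, 0],
    [4.5, 0.03, 0],
  ],
  twist=[0, 0, 0, 0, 0, 0, 0, 0],
)

```text
t: 6.65
tool_pos: [0.528, 0.1433, 0.1856]
orientation: [-2.137, -2.301, 0.003]
force: [0.6, 0.4, -2.6]
opening: 0.014
gripper_force: 25.0
```

>>> apply_moves(
  delta_pos=[
    [4.0, 0, 0],
    [3, 0, 1.0],
    [0, 0, 2],
    [0, 0, 0],
    [0, 0, 0],
  ],
  twist=[0, 0, 0, 0, 0],
)

```text
t: 7.28
tool_pos: [0.5239, 0.2107, 0.1568]
orientation: [-2.14, -2.3, 0.002]
force: [-0.3, -0.9, -3.4]
opening: 0.014
gripper_force: 25.0
```

```bash
python3 - <<'E'
from h import *
import cv2
s=robot.read_state();print(s["t"],s["tool_pos"],s["opening"],s["force"],s["gripper_force"])
g=place([.5262,.1923,.073],[(0,.019,0)])[0]
print(g,delta([g[0],g[1],.16],.073,s))
d=cams()
for n in d: cv2.imwrite(f"pics/{n}2.png",cv2.cvtColor(d[n]["frame"],cv2.COLOR_RGB2BGR))
a=cv2.imread("pics/top2.png");b=cv2.imread("pics/side2.png")
f=lambda i,x,y,w,h,k:cv2.resize(i[y:y+h,x:x+w],None,fx=k,fy=k,interpolation=cv2.INTER_CUBIC)
o=np.zeros((600,800,3),np.uint8)
o[:,:420]=f(b,170,218,84,120,5);o[:300,430:]=f(a,138,155,123,100,3)[:,:370]
cv2.imwrite("pics/c4.png",cv2.convertScaleAbs(o,alpha=1.8))
E
```

```text
7.275 [0.52386116 0.21074457 0.156772  ] 0.013951121860154903 [-0.2815739  -0.89895275 -3.40043148] 24.998185336589813
[0.52481423 0.2112494  0.        ] (array([ 0.04,  0.1 , -0.32]), np.float64(-0.0009), np.float64(0.0721))Traceback (most recent call last):
  File "<stdin>", line 11, in <module>
ValueError: could not broadcast input array from shape (300,369,3) into shape (300,370,3)
```

```bash
python3 - <<'E'
import cv2,numpy as np
a=cv2.imread("pics/top2.png");b=cv2.imread("pics/side2.png")
f=lambda i,x,y,w,h,k:cv2.resize(i[y:y+h,x:x+w],None,fx=k,fy=k,interpolation=cv2.INTER_CUBIC)
o=np.zeros((600,800,3),np.uint8)
o[:,:420]=f(b,170,218,84,120,5);o[:300,430:799]=f(a,138,155,123,100,3)
cv2.imwrite("pics/c4.png",cv2.convertScaleAbs(o,alpha=1.8))
E
```

```text
(no output)
```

View pics/c4.png

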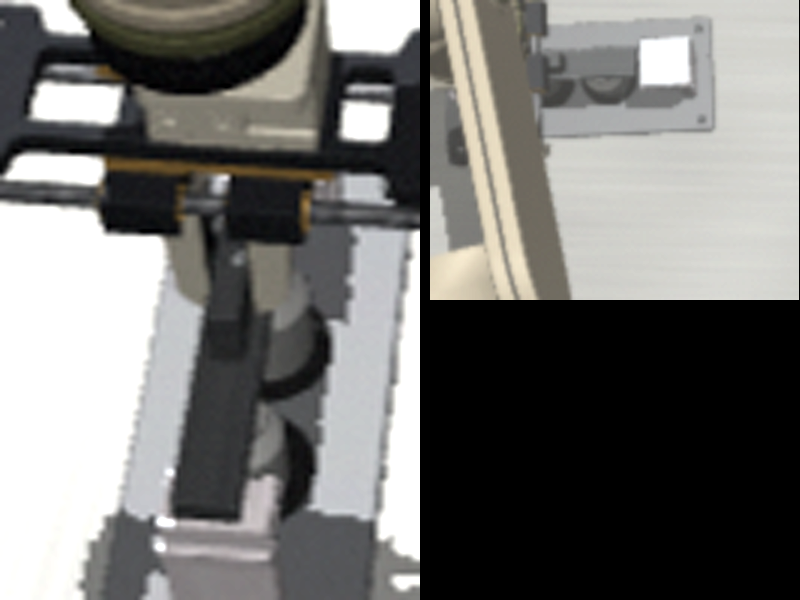

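```bash
python3 - <<'E'
from h import *
d=cams();s=robot.read_state();p=[*s["tool_pos"][:2],.0721];z=s["tool_pos"][2]-.042
q=place(p,[(-.013,.09,z),(.013,.09,z),(-.013,.09,z+.012),(.013,.09,z+.012),(0,.03,z+.044)])
print("side bar",((proj(d["side"],q)-[170,218])*5).round(0).tolist())
q=place(p,[(-.013,-.09,z+.012),(.013,-.09,z+.012)])
print("top bar",((proj(d["top"],q)-[138,155])*3+[430,0]).round(0).tolist())
P=[.5262,.1923,.073]
w=.02
q=place(P,[(-w,-.074,.104),(w,-.074,.104),(w,-.118,.104),(-w,-.118,.104)])
print("top roof crop1",((proj(d["top"],q)-[138,155])*8).round(0).tolist())
print("top roof now",((proj(d["top"],q)-[138,155])*3+[430,0]).round(0).tolist())
q=place(P,[(-.021,.1,.094),(.021,.1,.094)]); print("stop outer top edge side",((proj(d["side"],q)-[170,218])*5).round(0).tolist(),((proj(d["top"],q)-[138,155])*8).round().tolist())
E
```

```text
side bar [[235.0, 525.0], [165.0, 520.0], [232.0, 510.0], [162.0, 504.0], [214.0, 319.0]]
top bar [[633.0, 73.0], [632.0, 43.0]]
top roof crop1 [[561.0, 223.0], [557.0, 105.0], [688.0, 98.0], [693.0, 217.0]]
top roof now [[640.0, 84.0], [639.0, 39.0], [688.0, 37.0], [690.0, 81.0]]
stop outer top edge side [[263.0, 532.0], [154.0, 524.0]] [[51.0, 255.0], [49.0, 132.0]]
```

The c4 views show the bar over the carrier. Its near end is at side-crop (172..240, 517), and its keeper end is just in front of the roof at top-crop (637, 60). The bar seems to sit about 3 mm toward -y in the grip, so I'll aim 5 mm further toward +y before lowering.

```bash
cat >> h.py <<'E'
P=[.5256,.1916,.073]
def rel(st=None):
    st=st or robot.read_state(); d=st["tool_pos"]-np.array([P[0],P[1],.08]); c,s=np.cos(P[2]),np.sin(P[2])
    return (1000*np.array([c*d[0]+s*d[1],-s*d[0]+c*d[1],d[2]])).round(1)
E
python3 - <<'E'
from h import *
g=place(P,[(0,.024,0)])[0]
print(rel(),delta([g[0],g[1],.138],P[2]))
E
```

```text
[ 0.5 19.7 78. ] (array([ 0.43, -0.05,  2.  ]), np.float64(-0.001), np.float64(0.072))
```

>>> apply_moves(
  delta_pos=[
    [0.43, -0.05, 0],
    [0, 0, 1.0],
    [0, 0, 0.8],
    [0, 0, 0],
    [0, 0, 0],
  ],
  twist=[0, 0, 0, 0, 0],
  squeeze=15,
)

```text
t: 8.1
tool_pos: [0.5231, 0.216, 0.1391]
orientation: [-2.139, -2.301, 0.001]
force: [-0.0, -0.0, -3.2]
opening: 0.0139
gripper_force: 15.0
```

>>> apply_moves(
  delta_pos=[
    [0, 0, 0.15],
    [0, 0, 0.15],
    [0, 0, 0],
  ],
  twist=[0, 0, 0],
)

```text
t: 8.48
tool_pos: [0.5234, 0.2161, 0.1365]
orientation: [2.139, 2.301, 0.001]
force: [-0.2, 0.6, -3.2]
opening: 0.0141
gripper_force: 15.0
```

```bash
python3 - <<'E'
from h import *
s=robot.read_state();print(s["t"],rel(s),s["force"].round(2),s["wrist_torque"].round(3),s["orientation"].round(4))
E
```

```text
8.475 [-0.4 24.5 56.5] [-0.22  0.64 -3.17] [-0.092  0.03  -0.008] [2.1388e+00 2.3007e+00 7.0000e-04]
```

>>> apply_moves(
  delta_pos=[
    [0, 0, 0.1],
    [0, 0, 0.1],
    [0, 0, 0],
  ],
  twist=[0, 0, 0],
)

```text
t: 8.85
tool_pos: [0.5234, 0.2159, 0.1344]
orientation: [2.139, 2.301, 0.001]
force: [-0.3, -1.2, 0.9]
opening: 0.0139
gripper_force: 15.0
```

>>> apply_moves(
  delta_pos=[
    [0, 0, 0.1],
    [0, 0, 0.1],
    [0, 0, 0],
  ],
  twist=[0, 0, 0],
)

```text
t: 9.22
tool_pos: [0.5232, 0.216, 0.1321]
orientation: [-2.139, -2.301, -0.0]
force: [0.4, -1.6, -1.4]
opening: 0.0138
gripper_force: 15.0
```

```bash
python3 - <<'E'
from h import *
s=robot.read_state();print(s["t"],rel(s),s["force"].round(2),s["wrist_torque"].round(3),s["orientation"].round(4))
E
```

```text
9.225 [-0.6 24.6 52.1] [ 0.36 -1.62 -1.35] [-0.178 -0.093 -0.072] [-2.1390e+00 -2.3009e+00 -1.0000e-04]
```

>>> apply_moves(
  delta_pos=[
    [0, 0, 0.1],
    [0, 0, 0.1],
    [0, 0, 0],
  ],
  twist=[0, 0, 0],
)

```text
t: 9.6
tool_pos: [0.5231, 0.216, 0.1301]
orientation: [-2.139, -2.301, 0.0]
force: [1.5, -1.0, -0.9]
opening: 0.0141
gripper_force: 15.0
```

```bash
python3 - <<'E'
from h import *
import cv2
s=robot.read_state();print(s["t"],rel(s),s["force"].round(2),s["wrist_torque"].round(3))
d=cams()
for n in d: cv2.imwrite(f"pics/{n}3.png",cv2.cvtColor(d[n]["frame"],cv2.COLOR_RGB2BGR))
a=cv2.imread("pics/top3.png");b=cv2.imread("pics/side3.png")
f=lambda i,x,y,w,h,k:cv2.resize(i[y:y+h,x:x+w],None,fx=k,fy=k,interpolation=cv2.INTER_CUBIC)
o=np.zeros((600,800,3),np.uint8)
o[:,:420]=f(b,170,218,84,120,5);o[:300,430:790]=f(a,178,155,60,50,6)
cv2.imwrite("pics/c5.png",cv2.convertScaleAbs(o,alpha=1.8))
E
```

```text
9.6 [-0.7 24.6 50.1] [ 1.47 -1.   -0.87] [-0.211 -0.073 -0.043]
```

View pics/c5.png

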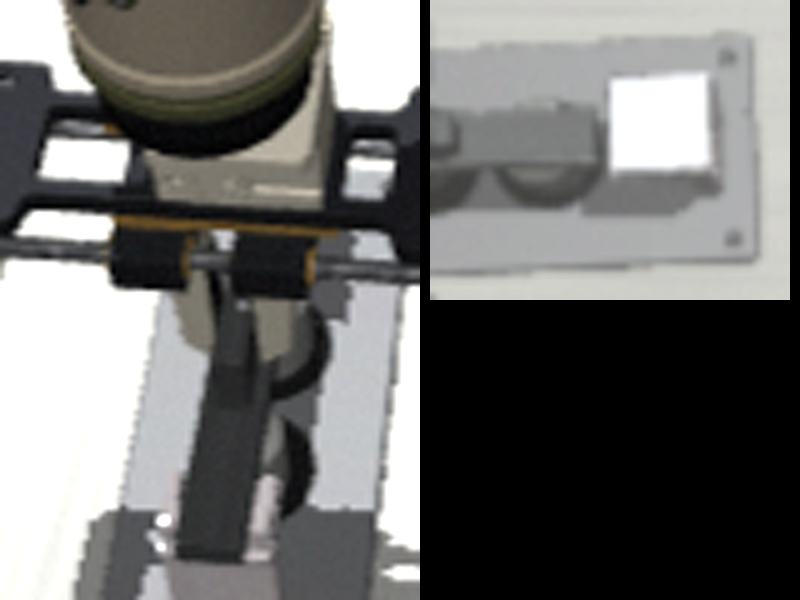

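```bash
python3 - <<'E'
from h import *
import cv2
d=cams();T=d["top"];g=cv2.imread("pics/top3.png").sum(2).astype(float)/3
def edge(cols,lo,hi,sign):
    pts=[]
    for c in cols:
        k=np.diff(g[lo:hi,c])*sign; i=int(k.argmax()); 
        if 0<i<len(k)-1:
            a,b,e=k[i-1:i+2]; i+=.5*(a-e)/(a-2*b+e)
        pts.append((c,lo+i+.5))
    return np.array(pts)
for nm,a in dict(bartop=(range(186,204),168,178,-1),barbot=(range(186,204),178,187,1),platetop=(range(180,230),158,168,-1),platebot=(range(180,230),194,203,1),rooftop=(range(210,223),163,171,1),roofbot=(range(210,223),180,187,-1)).items():
    p=edge(*a); m,c=np.polyfit(p[:,0]-205,p[:,1],1); r=p[:,1]-np.polyval([m,c],p[:,0]-205)
    print(nm,"slope %.4f at205 %.2f rms %.2f"%(m,c,r.std()))
np.set_printoptions(linewidth=200)
print(g[166:190,[190,198,202]].astype(int).T)
def pr(nm,P,a,b):
    u=proj(T,place(P,[a,b])); m=(u[1,1]-u[0,1])/(u[1,0]-u[0,0]); print(nm,"pred slope %.4f at205 %.2f"%(m,u[0,1]+m*(205-u[0,0])))
for q in (.013,-.013): pr("bar",P,(q,-.07,.095),(q,-.02,.0985))
pr("plate top",P,(.055,-.12,.01),(.055,0,.01));pr("plate bot",P,(-.055,-.12,.01),(-.055,0,.01));pr("plate bot low",P,(-.055,-.12,.0),(-.055,0,.0))
for q in (.021,-.021):pr("roof",P,(q,-.118,.104),(q,-.074,.104))
E
```

```text
bartop slope -0.0821 at205 171.50 rms 0.39
barbot slope -0.2156 at205 180.49 rms 1.26
platetop slope -0.0543 at205 161.08 rms 0.29
platebot slope -0.0499 at205 199.67 rms 0.20
rooftop slope -0.0936 at205 168.24 rms 0.12
roofbot slope 0.0035 at205 182.68 rms 0.06
[[94 94 95 94 94 94 93 80 72 70 70 70 71 70 69 68 51 43 39 41 47 58 62 66]
 [95 95 95 95 94 87 89 78 71 70 70 70 71 70 70 70 56 61 61 51 45 40 38 49]
 [95 95 95 95 95 93 81 71 69 70 70 69 71 70 69 69 53 46 48 46 43 43 59 82]]
bar pred slope -0.0388 at205 171.55
bar pred slope -0.0401 at205 181.11
plate top pred slope -0.0499 at205 161.82
plate bot pred slope -0.0489 at205 199.51
plate bot low pred slope -0.0489 at205 199.82
roof pred slope -0.0497 at205 168.10
roof pred slope -0.0493 at205 183.65
```

>>> apply_moves(
  delta_pos=[
    [0, 0.15, -0.15],
    [0, 0, 0],
    [-0.3, 0, 0],
    [-0.3, 0, 0],
    [-0.2, 0, 0],
    [0, 0, 0],
  ],
  twist=[0, -0.01, 0, 0, 0, 0],
  squeeze=30,
)

```text
t: 10.55
tool_pos: [0.5254, 0.2079, 0.1317]
orientation: [-2.128, -2.311, 0.0]
force: [-0.8, 0.7, -2.7]
opening: 0.0137
gripper_force: 30.0
```

```bash
python3 - <<'E'
from h import *
s=robot.read_state();print(s["t"],rel(s),s["force"].round(2),s["wrist_torque"].round(3))
E
```

```text
10.55 [ 1.  16.3 51.7] [-0.85  0.65 -2.74] [-0.053  0.008  0.012]
```

>>> apply_moves(
  delta_pos=[
    [-0.2, 0, 0],
    [-0.2, 0, 0],
    [0, 0, 0],
  ],
  twist=[0, 0, 0],
)

```text
t: 10.92
tool_pos: [0.5257, 0.204, 0.1318]
orientation: [2.128, 2.311, -0.0]
force: [0.5, 0.1, -3.0]
opening: 0.0138
gripper_force: 30.0
```

>>> apply_moves(
  delta_pos=[
    [-0.2, 0, 0],
    [-0.2, 0, 0],
    [0, 0, 0],
  ],
  twist=[0, 0, 0],
)

```text
t: 11.3
tool_pos: [0.5261, 0.2007, 0.1319]
orientation: [-2.127, -2.311, -0.001]
force: [-0.5, 4.5, -2.1]
opening: 0.014
gripper_force: 30.0
```

```bash
python3 - <<'E'
from h import *
s=robot.read_state();print(s["t"],rel(s),s["force"].round(2),s["wrist_torque"].round(3))
E
```

```text
11.3 [ 1.1  9.  51.9] [-0.48  4.48 -2.07] [ 0.674  0.117 -0.063]
```

>>> apply_moves(
  delta_pos=[
    [-0.2, 0, 0],
    [-0.2, 0, 0],
    [-0.2, 0, 0],
    [-0.2, 0, 0],
    [0, 0, 0],
  ],
  twist=[0, 0, 0, 0, 0],
)

```text
t: 11.92
tool_pos: [0.5267, 0.1932, 0.132]
orientation: [-2.126, -2.311, -0.003]
force: [-0.0, 7.8, -1.8]
opening: 0.0141
gripper_force: 30.0
```

>>> apply_moves(
  delta_pos=[
    [-0.1, 0, 0],
    [-0.1, 0, 0],
    [0, 0, 0],
  ],
  twist=[0, 0, 0],
)

```text
t: 12.3
tool_pos: [0.5268, 0.1915, 0.1321]
orientation: [-2.126, -2.311, -0.003]
force: [-1.2, 8.9, -2.2]
opening: 0.0139
gripper_force: 30.0
```

```bash
python3 - <<'E'
from h import *
s=robot.read_state();print(s["t"],rel(s),s["force"].round(2),s["wrist_torque"].round(3))
E
```

```text
12.3 [ 1.2 -0.2 52.1] [-1.2   8.85 -2.17] [1.702 0.227 0.025]
```

>>> apply_moves(
  delta_pos=[
    [-0.1, 0, 0],
    [-0.1, 0, 0],
    [0, 0, 0],
    [0, 0, 0],
  ],
  twist=[0, 0, 0, 0],
)

```text
t: 12.8
tool_pos: [0.527, 0.1898, 0.1321]
orientation: [-2.126, -2.311, -0.004]
force: [-1.5, 10.8, -2.5]
opening: 0.0138
gripper_force: 30.0
```

>>> apply_moves(
  delta_pos=[
    [-0.1, 0, 0],
    [0, 0, 0],
    [0, 0, 0],
  ],
  twist=[0, 0, 0],
)

```text
t: 13.18
tool_pos: [0.527, 0.1889, 0.1321]
orientation: [-2.126, -2.311, -0.004]
force: [-1.5, 10.1, -1.3]
opening: 0.0136
gripper_force: 30.0
```

```bash
python3 - <<'E'
from h import *
s=robot.read_state();print(s["t"],rel(s),s["force"].round(2),s["wrist_torque"].round(3))
E
```

```text
13.175 [ 1.2 -2.8 52.1] [-1.5  10.09 -1.29] [ 1.976  0.308 -0.092]
```

>>> apply_moves(
  delta_pos=[
    [-0.1, 0, 0],
    [-0.05, 0, 0],
    [0, 0, 0],
  ],
  twist=[0, 0, 0],
)

```text
t: 13.55
tool_pos: [0.5271, 0.1885, 0.1324]
orientation: [-2.124, -2.31, -0.006]
force: [-2.2, 16.3, -1.8]
opening: 0.0137
gripper_force: 30.0
```

```bash
python3 - <<'E'
from h import *
for i in range(3):
    s=robot.read_state();print(s["t"],rel(s),s["force"].round(2),s["wrist_torque"].round(3)); robot.read_camera("top")
E
```

```text
13.55 [ 1.3 -3.2 52.4] [-2.21 16.27 -1.83] [ 2.828  0.477 -0.126]
13.6 [ 1.3 -3.2 52.4] [-1.89 15.61 -1.39] [ 2.854  0.435 -0.102]
13.65 [ 1.3 -3.1 52.4] [-3.08 14.76 -1.  ] [ 2.862  0.442 -0.108]
```

>>> apply_moves(
  delta_pos=[
    [0, 0, 0.15],
    [0, 0, 0.15],
    [0, 0, 0.15],
    [0, 0, 0],
  ],
  twist=[0, 0, 0, 0],
  squeeze=22,
)

```text
t: 14.2
tool_pos: [0.5275, 0.1881, 0.1285]
orientation: [-2.125, -2.311, -0.006]
force: [-1.6, 13.3, 2.3]
opening: 0.014
gripper_force: 22.0
```

```bash
python3 - <<'E'
from h import *
s=robot.read_state();print(s["t"],rel(s),s["force"].round(2),s["wrist_torque"].round(3))
E
```

```text
14.2 [ 1.7 -3.6 48.5] [-1.62 13.32  2.32] [ 2.028  0.55  -0.16 ]
```

>>> apply_moves(
  delta_pos=[
    [0, 0, 0.15],
    [0, 0, 0.15],
    [0, 0, 0],
  ],
  twist=[0, 0, 0],
)

```text
t: 14.58
tool_pos: [0.5275, 0.1878, 0.1254]
orientation: [-2.126, -2.311, -0.005]
force: [-2.6, 12.2, 1.6]
opening: 0.0136
gripper_force: 22.0
```

```bash
python3 - <<'E'
from h import *
import cv2
s=robot.read_state();print(s["t"],rel(s),s["force"].round(2),s["wrist_torque"].round(3))
d=cams()
for n in d: cv2.imwrite(f"pics/{n}4.png",cv2.cvtColor(d[n]["frame"],cv2.COLOR_RGB2BGR))
a=cv2.imread("pics/top4.png");b=cv2.imread("pics/side4.png")
f=lambda i,x,y,w,h,k:cv2.resize(i[y:y+h,x:x+w],None,fx=k,fy=k,interpolation=cv2.INTER_CUBIC)
o=np.zeros((600,800,3),np.uint8)
o[:,:480]=f(b,180,270,80,100,6);o[:300,490:790]=f(a,188,155,50,50,6)
cv2.imwrite("pics/c6.png",cv2.convertScaleAbs(o,alpha=1.4))
E
```

```text
14.575 [ 1.7 -3.9 45.4] [-2.56 12.24  1.59] [ 1.889  0.5   -0.183]
```

View pics/c6.png

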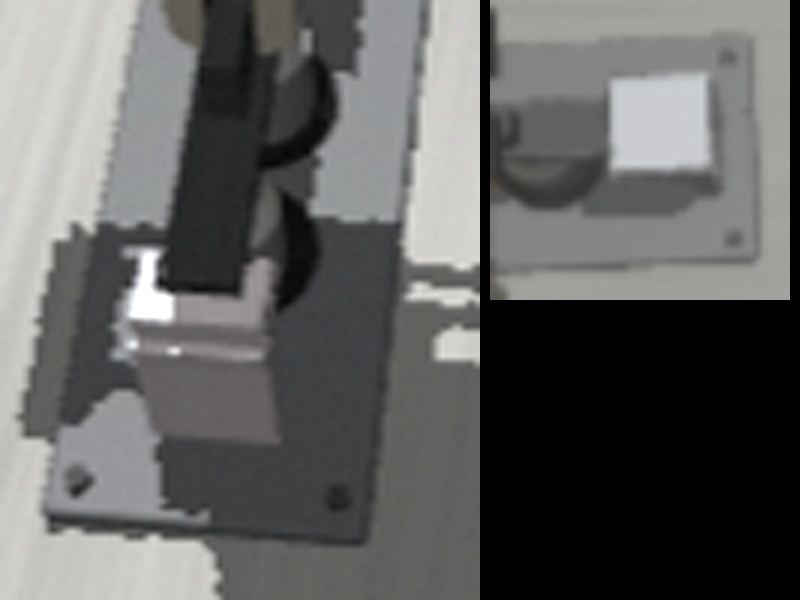

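The c6 view shows the far end of the bar at (203, 292), behind the stop's top (rows 290–322) and centred between the cheeks. I'll keep lowering.

>>> apply_moves(
  delta_pos=[
    [0, 0, 0.15],
    [0, 0, 0.15],
    [0, 0, 0],
  ],
  twist=[0, 0, 0],
)

```text
t: 15.05
tool_pos: [0.5276, 0.1878, 0.1226]
orientation: [-2.126, -2.312, -0.006]
force: [-3.1, 11.5, 3.6]
opening: 0.0138
gripper_force: 22.0
```

```bash
python3 - <<'E'
from h import *
s=robot.read_state();print(s["t"],rel(s),s["force"].round(2),s["wrist_torque"].round(3))
E
```

```text
15.05 [ 1.7 -4.  42.6] [-3.13 11.52  3.58] [ 1.728  0.601 -0.184]
```

>>> apply_moves(
  delta_pos=[
    [0, 0, 0.1],
    [0, 0, 0.1],
    [0, 0, 0],
  ],
  twist=[0, 0, 0],
)

```text
t: 15.42
tool_pos: [0.5277, 0.1878, 0.1226]
orientation: [-2.126, -2.312, -0.006]
force: [-10.9, 9.2, 19.7]
opening: 0.0138
gripper_force: 22.0
```

```bash
python3 - <<'E'
from h import *
s=robot.read_state();print(s["t"],rel(s),s["force"].round(2),s["wrist_torque"].round(3))
E
```

```text
15.425 [ 1.8 -4.  42.6] [-10.85   9.23  19.72] [ 1.319  2.145 -0.163]
```

>>> apply_moves(
  delta_pos=[
    [0, 0, -0.15],
    [0, 0, 0],
    [0, 0, 0],
  ],
  twist=[0, 0, 0],
)

```text
t: 15.8
tool_pos: [0.5277, 0.1878, 0.1226]
orientation: [-2.126, -2.312, -0.006]
force: [-4.6, 10.5, 7.1]
opening: 0.0137
gripper_force: 22.0
```

```bash
python3 - <<'E'
from h import *
import cv2
s=robot.read_state();print(s["t"],rel(s),s["force"].round(2),s["wrist_torque"].round(3))
d=cams()
for n in d: cv2.imwrite(f"pics/{n}5.png",cv2.cvtColor(d[n]["frame"],cv2.COLOR_RGB2BGR))
b=cv2.imread("pics/side5.png")
b=cv2.resize(b[285:345,185:245],None,fx=10,fy=10,interpolation=cv2.INTER_CUBIC)
cv2.imwrite("pics/c7.png",cv2.convertScaleAbs(b,alpha=1.4))
S=d["side"];P[0]=.5262
q=lambda L:((proj(S,place(P,L))-[185,285])*10).round(0).tolist()
print("bar end flat top/bot",q([(-.013,.09,.092),(.013,.09,.092),(-.013,.09,.08),(.013,.09,.08)]),"stop top inner/outer",q([(-.021,.09,.094),(.021,.09,.094),(-.021,.1,.094),(.021,.1,.094)]))
E
```

```text
15.8 [ 1.8 -4.  42.6] [-4.6  10.45  7.06] [ 1.695  0.917 -0.169]
bar end flat top/bot [[343.0, 344.0], [209.0, 334.0], [348.0, 373.0], [215.0, 363.0]] stop top inner/outer [[384.0, 342.0], [167.0, 326.0], [377.0, 390.0], [158.0, 374.0]]
```

View pics/c7.png

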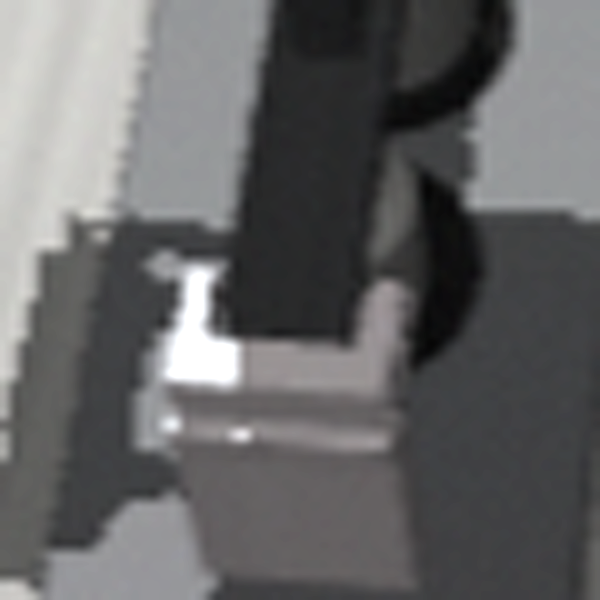

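The c7 view shows the bar end between the cheeks at (235–358, 340), flush behind the stop. The height also doesn't change under load, so the bar is down. Next I'll ease it back against the stop and release.

>>> apply_moves(
  delta_pos=[
    [0.1, -0.05, 0],
    [0.1, 0, 0],
    [0.1, 0, 0],
    [0, 0, 0],
  ],
  twist=[0, 0, 0, 0],
)

```text
t: 16.4
tool_pos: [0.5274, 0.1897, 0.1226]
orientation: [2.127, 2.311, 0.005]
force: [-2.1, 6.4, 6.6]
opening: 0.0135
gripper_force: 22.0
```

```bash
python3 - <<'E'
from h import *
s=robot.read_state();print(s["t"],rel(s),s["force"].round(2),s["wrist_torque"].round(3))
E
```

```text
16.4 [ 1.7 -2.1 42.6] [-2.15  6.43  6.63] [ 0.96   0.616 -0.2  ]
```

>>> apply_moves(
  delta_pos=[
    [0.05, 0, -0.05],
    [0, 0, 0],
    [0, 0, 0],
    [0, 0, 0],
  ],
  twist=[0, 0, 0, 0],
  gripper=5,
)

```text
t: 16.9
tool_pos: [0.5264, 0.189, 0.1211]
orientation: [-2.128, -2.312, 0.001]
force: [0.8, -0.3, -0.5]
opening: 0.0482
gripper_force: 0.0
```

>>> apply_moves(
  delta_pos=[
    [0, 0, -1],
    [0, 0, -3],
    [0, 0, -4],
    [0, 0, -4],
    [0, 0, -3],
    [-4, 0, 0],
    [-5, 0, 0],
    [-5, 0, 0],
  ],
  twist=[0, 0, 0, 0, 0, 0, 0, 0],
)

```text
t: 17.9
tool_pos: [0.5381, 0.0485, 0.2723]
orientation: [2.126, 2.312, 0.001]
force: [0.7, 0.4, -0.1]
opening: 0.0499
gripper_force: 0.0
```

>>> apply_moves(
  delta_pos=[
    [-5, 0, 0],
    [-5, 0, 0],
    [-5, 0, 0],
    [-5, 0, 0],
    [0, 0, 0],
    [0, 0, 0],
  ],
  twist=[0, 0, 0, 0, 0, 0],
)

```text
t: 18.65
tool_pos: [0.5546, -0.1494, 0.2716]
orientation: [-2.128, -2.311, -0.001]
force: [-0.2, 0.2, 0.7]
opening: 0.0499
gripper_force: 0.0
```

```bash
python3 - <<'E'
from h import *
import cv2
s=robot.read_state();print(s["t"],rel(s),s["force"].round(2),s["opening"])
d=cams()
for n in d: cv2.imwrite(f"pics/{n}6.png",cv2.cvtColor(d[n]["frame"],cv2.COLOR_RGB2BGR))
a=cv2.imread("pics/top6.png");b=cv2.imread("pics/side6.png")
f=lambda i,x,y,w,h,k:cv2.resize(i[y:y+h,x:x+w],None,fx=k,fy=k,interpolation=cv2.INTER_CUBIC)
o=np.zeros((600,800,3),np.uint8)
o[:560,:300]=f(b,185,222,75,140,4);o[:250,310:800]=f(a,138,155,98,50,5);o[260:590,310:750]=f(a,130,70,220,165,2)
cv2.imwrite("pics/c8.png",cv2.convertScaleAbs(o,alpha=1.4))
E
```

```text
18.65 [   4.  -342.3  191.6] [-0.19  0.18  0.67] 0.04986789513496009
```

View pics/c8.png

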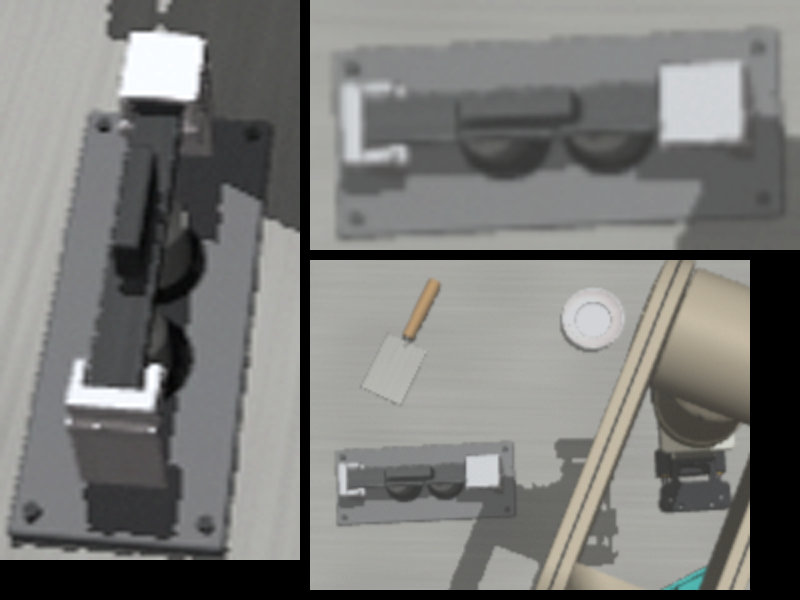

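The c8 view shows the bar flat between the cheeks at (115, 375), tight behind the stop and under the roof. The weights, spatula and dish are where they were, and the gripper is clear of everything. I'm handing in the job.

```bash
python3 -c "
from plant import robot
print(robot.close_job())"
```

```text
the job is handed in; nothing more can be done
None
```

I handed the job in at about 18.8 s. In the last pictures the bar lies flat between plunger and stop, and the weights, dish and spatula look undisturbed; the jar was out of view. The hand-in gave no verdict.

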